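# Put the blue tile out in the display rack

## Robot

A 6-joint arm with a two-finger parallel gripper is mounted at the origin on the work surface. World frame = base frame: x ahead of the robot, y to its left, z up, the work surface at z = 0. Lengths are in m, angles in rad, forces in N, time in s.
With the tool pointing down it reaches from about 0.35 to 1 m from the base axis. Payload 7.1 kg.
Tool frame: the origin (TCP) lies midway between the tips of the shut fingers; the grasp point (between the pads) lies env.hold_point_z behind it (env.hold_point_z is the distance from the TCP to the grasp point, in m); z points along the fingers, y is the line along which they close (so a half turn about z gives the same grasp; the last joint's range is limited). The gripper opens to 85 mm and grips with 20 to 120 N. Pads are 22 mm wide; open, the fingers measure 114 mm over their backs; the gripper's body (76 mm by 85 mm) begins 54 mm behind the grasp point. The pads swing forward as they close: fully open they stand 13 mm farther back than shut.
Start: joints at [1.197, 0.423, 1.63, -0, 1.089, -0.019], TCP at [0.217, 0.586, 0.207] pointing down, gripper open.
Joint ranges: [-3, 3], [-0.9, 2.11], [0.09, 2.58], [-1.31, 4.45], [0.11, 2.69], [-2.54, 2.54]. Speed limits (rad/s): [2.39, 2.39, 3.01, 3.14, 3.14, 3.14].

## Interface

Orientations are given as a rotation vector (axis times angle).
In Python, from station import env gives the robot as it stands.
- The arm moves only by the tool shift_gripper, called after "Call:" as a command line: name --argument value ..., lists and objects as JSON in quotes. Schema: {"type":"object","properties":{"plan":{"type":"array","items":{"type":"number"},"minItems":7,"maxItems":70},"force":{"type":"number"},"only":{"type":"string"},"quiet":{"type":"boolean"},"lines":{"type":"string"}},"required":["plan"],"additionalProperties":false}. plan is one flat list of numbers that holds 1 to 10 rows one after another, with no inner brackets; each row has 7 numbers: dx, dy, dz in m, then a rotation vector rx, ry, rz in rad, then the opening from 0.0 (shut) to 1.0 (fully open); each row shifts and turns the commanded pose from where the row before left it, along the tool's axes as they then stand; what a row does not reach is not made up. A row lasts 1/10 s, in which the tool goes at most 0.05 m and 0.15 rad, less where a joint would pass 70% of its speed; a pose out of reach is approached as far as the arm can. The fingers move at their own pace and stop on an object; force is the grip in N (left out, the last holds). Time passes only in rows, so rows that do not move let the fingers close. The tool returns the time, the measured TCP pose, the force, the opening and the grip force at its end. only (a regular expression) keeps the lines of the reply that match it, lines (a string "A,B") keeps lines A to B, and quiet returns only ok. Input that does not fit is refused with a message, and nothing moves.
- env.read_state(): the state, without advancing time (a new reading comes with each control period).
- env.snapshot(name): name is "scene" or "side" or "wrist"; returns the picture (480x640x3 uint8, red, green, blue); there is no depth.
- env.camera_model(name): a dict with "camera_matrix" (3x3 intrinsics, pixels), "position" and "orientation" of the camera in the world. Camera axes: x right, y down, z forward; pixel columns grow to the right and rows downward; lengths in m; the calibration is good to about 2 mm. A picture is of the moment at which its call begins: read the wrist's pose just before it. camera_model takes no time and is no camera call; for the wrist camera it gives the pose at the moment of the call.
- env.close_job(): hands the job in; it is judged then, once.
The state is a dict: "time_s": time; "qpos": joint angles; "dq": joint speeds; "effort": joint torques, N m; "eef_pos": TCP position; "eef_rot": TCP orientation; "ft_force": force on the tool from outside, world axes, zero at the start; "torque": the same for the moment, N m; "width": opening from 0.0 (shut) to 1.0 (fully open); "gripper_force": force on a finger pad.
Only numpy, scipy, OpenCV 4.12 (cv2) and the standard library are available. Lean on these libraries where they do the work, as an engineer would, in place of code of your own. Each camera call takes 0.05 s, during which the arm holds its last target. There are 200 camera calls.

## Task

On the pricing bench of a second-hand shop, take the blue tile from its single stand and stand it on its edge in the middle slot of the dark wooden rack: upright, right down on the slot's floor, roughly centred along the slot, then let go. Set it down, do not drop it, and leave the amber and green tiles standing where they are.

Things in the scene. Friction and masses are not known exactly. Their poses are not given: they have to be found in the camera images.
- blue_tile: tile to move: blue edges, both faces white with a blue diamond; 16 mm thick (x), 100 wide (y), 120 tall (z), about 0.3 kg. Origin: middle of its underside. Starts upright, loose in a fixed grey single-slot stand, its underside 12 mm above the table; the stand's lips end 46 mm above the table, so the tile's upper 85 mm is free to grip across its thickness from above.
- middle_slot (a point): centre of the middle slot's floor, 12 mm above the table, in the fixed dark wooden rack; x across the slot, y along it, z up. Slot 21 mm wide, 110 long, ends open; slats 36 mm high, lips flared to a 37 mm mouth, tops 60 mm above the table. Board 205 x 130 x 12 mm, three slots 64 mm apart along x, solid bars between: +x one empty, -x one holds the green tile. Tiles may lean a little.
- green_tile: bystander: tile of the same size, axes and origin as the blue one, with green edges and green bars on its white faces, standing in the rack's slot 64 mm to the -x side of the middle one. To be left alone.
- amber_tile: bystander: tile of the same size, axes and origin, with yellow edges and a yellow disc on its white faces, standing in another grey single stand like the blue tile's. To be left alone.

How it is judged:
By the outcome, as a careful person would: the job done as asked, in the order asked, and still so for the second after the job is handed in, with the robot touching nothing.
It also fails if it takes over 35 s, if anything falls off the work surface, if the arm or the gripper's body presses on something with over 40 N, if the wrist force passes 120 N, or if a joint passes its speed limit or range.

## Working session

There is one attempt and no reset: what is moved stays moved. The work goes in short steps, Python scripts to look and compute and a tool call to move; the robot and the scene stay as the last step left them, time stands still between calls to the robot, and variables do not carry over. Pictures are saved under pics/ and viewed, at most 11 in all, crops included, and the job is handed in when it is done.

```bash
ls; mkdir -p pics
```

Run:
```python
from station import env
import cv2,numpy as np
print(env.hold_point_z, env.read_state())
for n in("scene","side","wrist"):
    m=env.camera_model(n); print(n,m)
    cv2.imwrite(f"pics/{n}0.png",env.snapshot(n)[:,:,::-1])
```

```text
pics
station.py
0.0187 {'time_s': 0.0, 'qpos': array([ 1.19697855e+00,  4.23824455e-01,  1.63069985e+00,  1.57808460e-05,
        1.08861813e+00, -1.89834451e-02]), 'dq': array([ 1.76035262e-05,  6.02302941e-04,  1.22375298e-04, -1.23348809e-03,
        4.37303421e-04,  1.83259959e-04]), 'effort': array([-2.10312166e-03, -5.57368398e+01, -2.81742454e+01, -2.26421930e-04,
        7.28033076e-03,  6.81773443e-06]), 'eef_pos': array([0.21689179, 0.58552592, 0.20605209]), 'eef_rot': array([-5.54408378e-01, -3.09196440e+00,  2.38306794e-03]), 'ft_force': array([0.20335082, 0.17739413, 0.16168373]), 'torque': array([ 0.02321035, -0.00492473,  0.05285931]), 'gripper_force': 0.0, 'width': 1.0039622971629034}
scene {'camera_matrix': array([[479.89112827,   0.        , 327.76699168],
       [  0.        , 479.89112827, 242.9278257 ],
       [  0.        ,   0.        ,   1.        ]]), 'position': array([ 0.98342888, -0.46441203,  0.4453065 ]), 'orientation': array([-2.00309548, -0.75968096,  0.45742329])}
side {'camera_matrix': array([[518.5420519 ,   0.        , 321.51056959],
       [  0.        , 518.5420519 , 244.36332247],
       [  0.        ,   0.        ,   1.        ]]), 'position': array([0.51079374, 0.74070109, 0.71173215]), 'orientation': array([-0.04980642,  2.84600254, -1.27661628])}
wrist {'camera_matrix': array([[374.72673709,   0.        , 321.63337182],
       [  0.        , 374.72673709, 241.58078704],
       [  0.        ,   0.        ,   1.        ]]), 'position': array([0.15413878, 0.60968988, 0.37292998]), 'orientation': array([2.38961284, 1.66351415, 0.22356233])}
```

View pics/scene0.png

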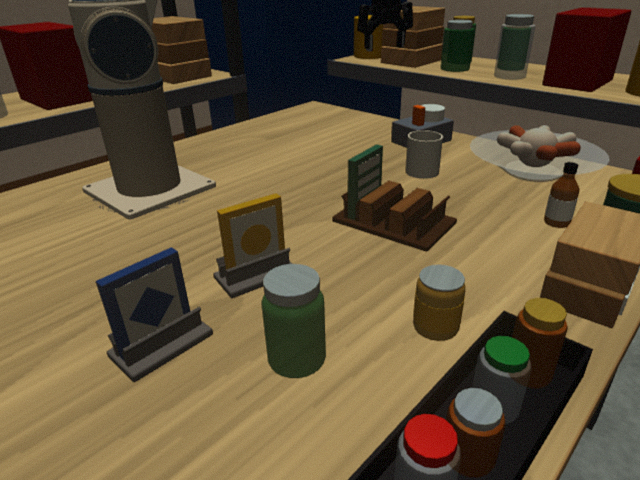

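View pics/side0.png

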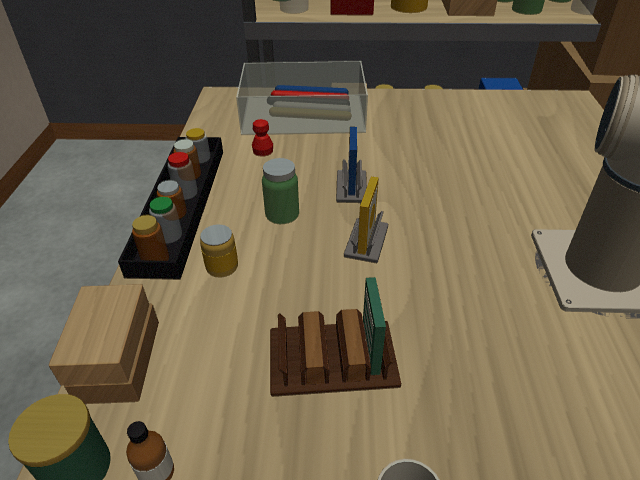

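The scene view shows the blue tile with top corners at about (102,283) and (181,250), amber at (253,240), and the rack at (395,210) with green at its back left. The side view shows the blue tile edge-on at (352,130-195), amber at (370,215), and the rack board with corners near (271,391), (398,386), (391,320) and (272,324).

Create h.py:
```python
import numpy as np,cv2
from scipy.spatial.transform import Rotation as R
from station import env
def ray(m,uv):
    K=m["camera_matrix"];d=np.linalg.inv(K)@np.array([uv[0],uv[1],1.])
    d=R.from_rotvec(m["orientation"]).as_matrix()@d
    return m["position"],d/np.linalg.norm(d)
def plane(m,uv,z):
    p,d=ray(m,uv);return p+d*(z-p[2])/d[2]
def tri(rs):
    A=np.zeros((3,3));b=np.zeros(3)
    for p,d in rs:
        P=np.eye(3)-np.outer(d,d);A+=P;b+=P@p
    x=np.linalg.solve(A,b)
    return x,[np.linalg.norm((np.eye(3)-np.outer(d,d))@(x-p)) for p,d in rs]
def mask(img,lo,hi):
    return cv2.inRange(cv2.cvtColor(img,cv2.COLOR_RGB2HSV),np.array(lo),np.array(hi))
def blob(mk,near=None,kmin=60):
    c=[k for k in cv2.findContours(mk,cv2.RETR_EXTERNAL,cv2.CHAIN_APPROX_NONE)[0] if cv2.contourArea(k)>kmin]
    if near is not None:c.sort(key=lambda k:np.hypot(*(k.reshape(-1,2).mean(0)-near)))
    else:c.sort(key=cv2.contourArea,reverse=True)
    return c
def proj(m,P):
    q=m["camera_matrix"]@(R.from_rotvec(m["orientation"]).as_matrix().T@(np.asarray(P)-m["position"]));return q[:2]/q[2]
```

Run:
```python
from h import *
np.set_printoptions(precision=4,suppress=True)
sc,si,w=[env.camera_model(n) for n in("scene","side","wrist")]
print(tri([ray(sc,(181,250)),ray(si,(352,129))]))
print("blue top ends",plane(sc,(102,283),.132),plane(sc,(181,250),.132),plane(si,(352,129),.132))
print("rack",[plane(si,p,.012) for p in((271,391),(398,386),(391,320),(272,324))])
print("green top",[plane(si,p,.132) for p in((367,280),(381,320))], [plane(sc,p,.132) for p in((349,158),(382,147))])
s=env.read_state();T=R.from_rotvec(s["eef_rot"]);print("tool axes\n",T.as_matrix())
print("cam in tool",T.inv().apply(w["position"]-s["eef_pos"]),(T.inv()*R.from_rotvec(w["orientation"])).as_matrix())
```

```text
(array([ 0.5001, -0.2268,  0.1556]), [np.float64(0.019563342759681062), np.float64(0.0195633427596812)])
blue top ends [ 0.4898 -0.3109  0.132 ] [ 0.4966 -0.2114  0.132 ] [ 0.4862 -0.3004  0.132 ]
rack [array([0.6105, 0.2974, 0.012 ]), array([0.4144, 0.282 , 0.012 ]), array([0.4171, 0.1497, 0.012 ]), array([0.6235, 0.1653, 0.012 ])]
green top [array([0.4656, 0.1714, 0.132 ]), array([0.4476, 0.2515, 0.132 ])] [array([0.4538, 0.1683, 0.132 ]), array([0.4651, 0.2526, 0.132 ])]
tool axes
 [[-0.9377  0.3475 -0.0005]
 [ 0.3475  0.9377 -0.0012]
 [ 0.     -0.0013 -1.    ]]
cam in tool [ 0.0673  0.0006 -0.1668] [[ 0.0002 -0.964  -0.2659]
 [ 1.      0.0001  0.0002]
 [-0.0001 -0.2659  0.964 ]]
```

View pics/wrist0.png

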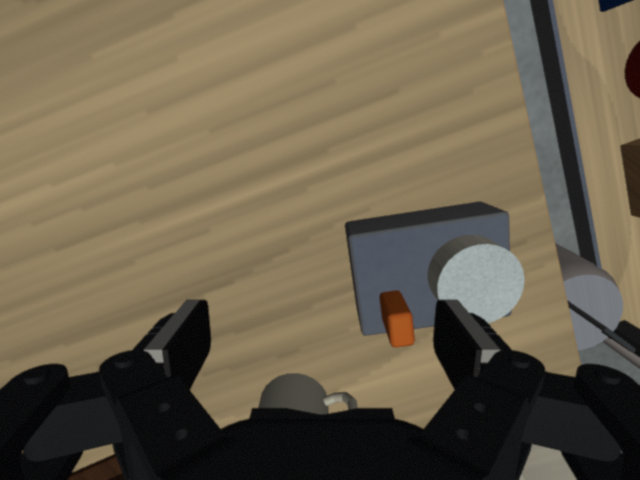

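The wrist view shows only clutter (tray, mug and cup near the start pose); the fingers sit at rows 300-400. I'll go above the rack first and look from there.

Call:
shift_gripper --plan '[-0.04,-0.024,-0.0114,0,0,0,1,-0.04,-0.024,-0.0114,0,0,0,1,-0.04,-0.024,-0.0114,0,0,0,1,-0.04,-0.024,-0.0114,0,0,0,1,-0.04,-0.024,-0.0114,0,0,0,1,-0.04,-0.024,-0.0114,0,0,0,1,-0.04,-0.024,-0.0114,0,0,0,1,-0.04,-0.024,-0.0114,0,0,0,1,-0.04,-0.024,-0.0114,0,0,0,1,-0.04,-0.024,-0.0114,0,0,0,1]'

```text
time_s: 1.15
eef_pos: [0.5096, 0.2203, 0.3213]
eef_rot: [-0.554, -3.092, -0.0]
ft_force: [-0.0, 0.9, -0.6]
width: 0.999
gripper_force: 0.0
```

Call:
shift_gripper --plan '[0,0,0,0,0,0.141,1,0,0,0,0,0,0.141,1,0,0,0,0,0,0.141,1,0,0,0,0,0,0.141,1,0,0,0,0,0,0.141,1,0,0,0,0,0,0.141,1,0,0,0,0,0,0.141,1,0,0,0,0,0,0.141,1,0,0,0,0,0,0,1,0,0,0,0,0,0,1]'

```text
time_s: 2.15
eef_pos: [0.5087, 0.222, 0.3206]
eef_rot: [-2.117, -2.321, 0.001]
ft_force: [-0.0, 0.9, 0.6]
width: 1.0
gripper_force: 0.0
```

Run:
```python
from h import *
np.set_printoptions(precision=4,suppress=True)
import pickle
m=env.camera_model("wrist");i=env.snapshot("wrist");s=env.read_state()
print(s["eef_pos"],R.from_rotvec(s["eef_rot"]).as_matrix(),m["position"])
cv2.imwrite("pics/rackA.png",i[:,:,::-1]);pickle.dump((m,i),open("rackA.pkl","wb"))
```

```text
[0.5087 0.222  0.3207] [[-0.0913  0.9958 -0.0002]
 [ 0.9958  0.0913 -0.0001]
 [-0.0001 -0.0003 -1.    ]] [0.5028 0.2895 0.4874]
```

View pics/rackA.png

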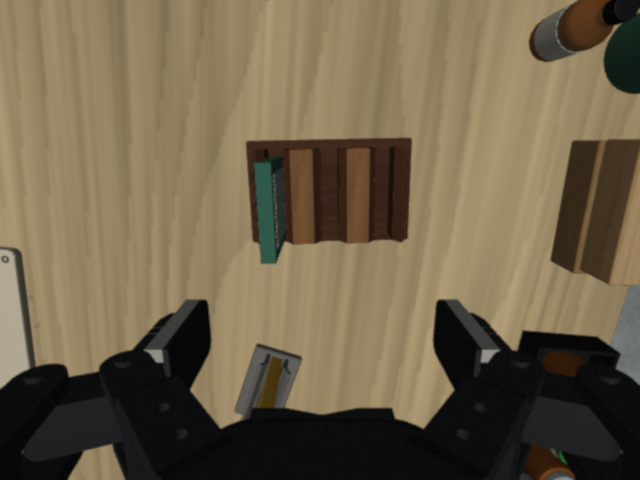

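The rack from above: board corners at about (248,142), (410,138), (408,241) and (253,243). The light bar tops span columns 288-315 and 342-372, with the middle slot between them and green at (270,205). I'll take a second rack view 80 mm on, then go to the blue tile.

Call:
shift_gripper --plan '[-0.04,0,0,0,0,0,1,-0.04,0,0,0,0,0,1,0,0,0,0,0,0,1,0,0,0,0,0,0,1]' --lines "1,2"

```text
time_s: 2.6
eef_pos: [0.516, 0.1418, 0.3209]
```

Run:
```python
from h import *
import pickle
m=env.camera_model("wrist");i=env.snapshot("wrist");pickle.dump((m,i),open("rackB.pkl","wb"))
```

Call:
shift_gripper --plan '[-0.045,-0.007,0,0,0,0,1,-0.045,-0.007,0,0,0,0,1,-0.045,-0.007,0,0,0,0,1,-0.045,-0.007,0,0,0,0,1,-0.045,-0.007,0,0,0,0,1,-0.045,-0.007,0,0,0,0,1,-0.045,-0.007,0,0,0,0,1,-0.045,-0.007,0,0,0,0,1,-0.045,-0.007,0,0,0,0,1,0,0,0,0,0,0,1]' --lines "1,2"

```text
time_s: 3.65
eef_pos: [0.489, -0.2703, 0.3207]
```

Call:
shift_gripper --plan '[0,0,0,0,0,0.08,1,0,0,0,0,0,0.08,1,0,0,0,0,0,0,1,0,0,0,0,0,0,1]'

```text
time_s: 4.05
eef_pos: [0.4892, -0.2656, 0.3208]
eef_rot: [-2.296, -2.144, -0.0]
ft_force: [0.1, -0.3, 0.1]
width: 1.002
gripper_force: 0.0
```

Run:
```python
from h import *
import pickle
m=env.camera_model("wrist");i=env.snapshot("wrist");pickle.dump((m,i),open("blueA.pkl","wb"))
cv2.imwrite("pics/blueA.png",i[:,:,::-1])
for n in"AB":
    m,i=pickle.load(open(f"rack{n}.pkl","rb"))
    h=cv2.cvtColor(i,cv2.COLOR_RGB2HSV)
    print(n)
    cv2.imwrite(f"pics/r{n}.png",cv2.resize((i[120:260,230:430] if n=="A" else i[40:180,230:430])[:,:,::-1],None,fx=4,fy=4,interpolation=cv2.INTER_CUBIC))
    if n=="A":
        for v in(170,200):print([tuple(int(q) for q in h[v,u]) for u in range(280,415,4)])
```

```text
A
[(54, 28, 45), (11, 128, 60), (11, 161, 54), (14, 142, 104), (14, 141, 103), (14, 141, 107), (14, 144, 110), (14, 140, 109), (13, 145, 86), (11, 162, 44), (10, 147, 45), (12, 146, 54), (11, 134, 55), (11, 142, 54), (12, 140, 51), (11, 156, 54), (11, 161, 54), (14, 141, 103), (14, 140, 102), (14, 140, 106), (14, 141, 110), (14, 141, 110), (14, 143, 98), (10, 147, 45), (11, 142, 54), (10, 137, 56), (13, 156, 54), (12, 141, 47), (13, 151, 27), (10, 168, 53), (11, 167, 55), (12, 164, 56), (12, 144, 55), (20, 86, 154)]
[(68, 56, 50), (21, 65, 39), (10, 158, 55), (14, 145, 95), (14, 141, 103), (14, 141, 114), (14, 140, 111), (14, 144, 106), (14, 142, 97), (12, 162, 41), (11, 142, 52), (10, 137, 54), (11, 134, 55), (10, 137, 54), (10, 140, 53), (10, 159, 56), (12, 161, 54), (14, 139, 99), (15, 144, 106), (14, 143, 114), (14, 144, 110), (14, 142, 106), (14, 144, 92), (10, 168, 41), (9, 130, 51), (11, 137, 54), (10, 137, 54), (10, 153, 35), (10, 165, 37), (11, 156, 54), (11, 159, 53), (10, 159, 53), (15, 115, 71), (20, 86, 152)]
B
```

View pics/blueA.png

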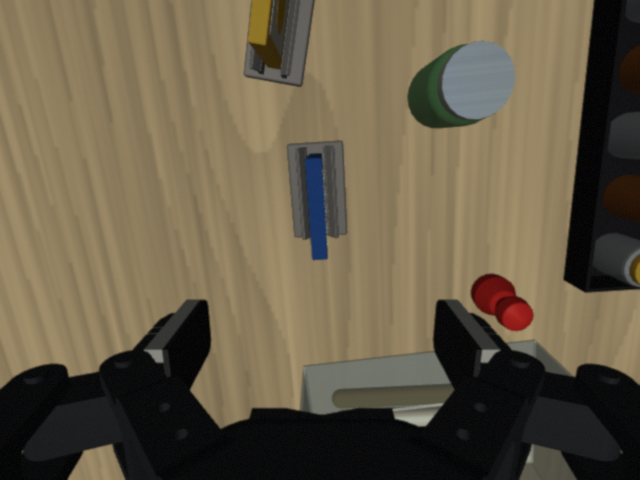

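View pics/rA.png

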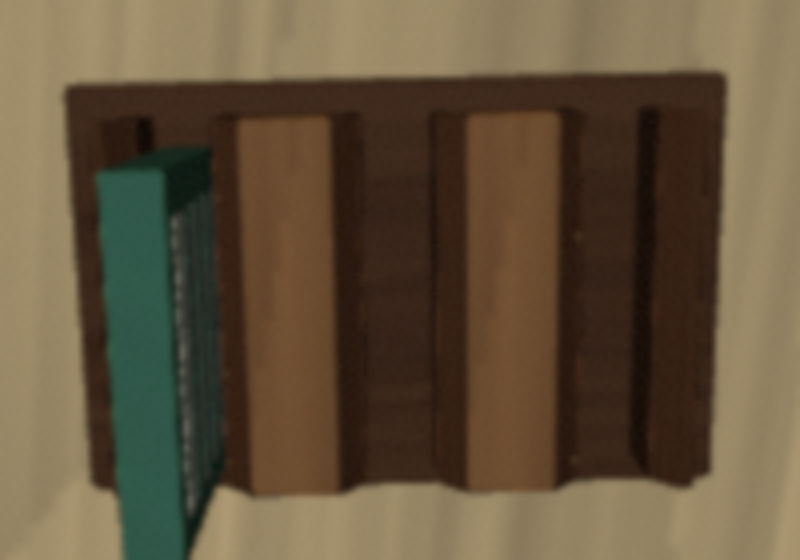

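Blue view: the stand spans about (288-347, 142-237), and the tile's top strip runs from (315,155) to (320,259), with the amber stand at the top. The rack crop confirms bright bar tops with dark flared lips on either side of the middle slot.

Call:
shift_gripper --plan '[0,0.04,0,0,0,0,1,0,0.04,0,0,0,0,1,0,0,0,0,0,0,1,0,0,0,0,0,0,1]' --lines "1,2"

```text
time_s: 4.5
eef_pos: [0.5689, -0.2716, 0.3201]
```

Run:
```python
from h import *
import pickle
np.set_printoptions(precision=4,suppress=True)
m=env.camera_model("wrist");i=env.snapshot("wrist");pickle.dump((m,i),open("blueB.pkl","wb"))
def rect(c):
    b=cv2.boxPoints(cv2.minAreaRect(c));b=b[np.argsort(b[:,1])]
    return np.array([*sorted(b[:2].tolist()),*sorted(b[2:].tolist())]) # TL TR BL BR
D={n:pickle.load(open(n+".pkl","rb")) for n in("rackA","rackB","blueA","blueB")}
def bars(n):
    m,i=D[n];c=blob(mask(i,(11,110,75),(17,200,140)),kmin=300)
    c=[k for k in c if 230<k[:,0,0].mean()<430 and k[:,0,1].mean()<260]
    c=sorted(c[:4],key=lambda k:k[:,0,0].mean())
    return m,[rect(k) for k in c]
A,B=bars("rackA"),bars("rackB")
print(len(A[1]),len(B[1]));print(A[1],B[1])
for a,b in zip(A[1],B[1]):
    P=[tri([ray(A[0],x+.5*0),ray(B[0],y)])for x,y in zip(a,b)]
    X=np.array([p[0] for p in P]);print(X,"res",[p[1][0] for p in P],"mean",X.mean(0))
def blue(n):
    m,i=D[n];k=blob(mask(i,(105,120,60),(125,255,255)),kmin=100)
    k=[q for q in k if q[:,0,1].mean()<300]
    r=[rect(q) for q in k];h=cv2.cvtColor(i,cv2.COLOR_RGB2HSV)
    u=int(k[0][:,0,0].mean());print(n,r[0],[int(h[v,u,2]) for v in range(150,264,4)])
    return m,r[0]
a,b=blue("blueA"),blue("blueB")
P=[tri([ray(a[0],x),ray(b[0],y)])for x,y in zip(a[1],b[1])];print(np.array([p[0] for p in P]),[p[1][0] for p in P])
```

```text
2 2
[array([[288.6708, 149.1623],
       [311.9376, 148.5657],
       [291.0913, 243.5618],
       [314.3581, 242.9652]]), array([[346., 148.],
       [369., 148.],
       [346., 242.],
       [369., 242.]])] [array([[286.4333,  69.5991],
       [310.8589,  68.9206],
       [289.3994, 176.3778],
       [313.825 , 175.6993]]), array([[347.,  68.],
       [371.,  68.],
       [347., 174.],
       [371., 174.]])]
[[0.4678 0.2747 0.0651]
 [0.4931 0.2776 0.0646]
 [0.4771 0.164  0.052 ]
 [0.505  0.1672 0.0516]] res [np.float64(3.990777854263478e-05), np.float64(9.820018138318544e-06), np.float64(5.095863532846363e-05), np.float64(3.743217516388819e-05)] mean [0.4858 0.2209 0.0583]
[[0.5302 0.2817 0.0653]
 [0.5552 0.284  0.0648]
 [0.5427 0.1728 0.0546]
 [0.5701 0.1751 0.054 ]] res [np.float64(0.00011298914069283208), np.float64(1.4041665315732477e-05), np.float64(4.727048220724718e-05), np.float64(0.00012272733294656685)] mean [0.5496 0.2284 0.0597]
blueA [[304.4907 158.0862]
 [320.8942 157.1489]
 [310.2482 258.843 ]
 [326.6517 257.9056]] [99, 44, 81, 100, 101, 101, 101, 99, 100, 99, 99, 99, 98, 98, 99, 98, 97, 99, 99, 99, 99, 98, 100, 99, 98, 99, 99, 97, 144]
blueB [[219.6154 157.9231]
 [235.     156.    ]
 [232.2923 259.3385]
 [247.6769 257.4154]] [55, 51, 96, 105, 106, 105, 107, 104, 105, 105, 103, 103, 103, 102, 104, 102, 102, 104, 103, 102, 102, 104, 103, 102, 102, 103, 99, 100, 160]
[[ 0.4767 -0.2149  0.1264]
 [ 0.4922 -0.2145  0.1303]
 [ 0.4743 -0.3162  0.1225]
 [ 0.4912 -0.3144  0.1269]] [np.float64(0.00015226066300392196), np.float64(0.0002819996293693075), np.float64(0.00039657636337797505), np.float64(9.380033467559101e-05)]
```

Create m.py:
```python
from h import *
import pickle
np.set_printoptions(precision=4,suppress=True)
D={n:pickle.load(open(n+".pkl","rb")) for n in("rackA","rackB","blueA","blueB")}
def rect(c):
    b=cv2.boxPoints(cv2.minAreaRect(c));b=b[np.argsort(b[:,1])]
    return np.array([*sorted(b[:2].tolist()),*sorted(b[2:].tolist())])+.0
def rep(t,X):
    X=np.array(X);e=(X[0]+X[1]-X[2]-X[3])[:2];print(t,X.mean(0),"yaw deg",np.degrees(np.arctan2(-e[0],e[1])))
if __name__=="__main__":
  bd={}
  for n in("rackA","rackB"):
    m,i=D[n];c=[k for k in blob(mask(i,(11,110,75),(17,200,140)),kmin=300) if 230<k[:,0,0].mean()<430 and k[:,0,1].mean()<260]
    P=[[plane(m,x,.06) for x in rect(k)] for k in sorted(c,key=lambda k:k[:,0,0].mean())]
    for p in P:rep(n,p)
    print(" slot",(np.mean(P[0],0)+np.mean(P[1],0))/2, "dir deg",np.degrees(np.arctan2(*(np.mean(P[1],0)-np.mean(P[0],0))[[1,0]])))
    d=cv2.morphologyEx(mask(i,(0,90,20),(17,255,125)),cv2.MORPH_CLOSE,np.ones((9,9)))
    k=[q for q in blob(d,kmin=3000) if 230<q[:,0,0].mean()<430 and q[:,0,1].mean()<260][0].reshape(-1,2)
    # board right edge & top edge corners: extremes
    bd[n]=(m,np.array([k[np.argmin(k.sum(1))],k[np.argmax(k[:,0]-k[:,1])]]))
    print(" board",bd[n][1].tolist(),[plane(m,p,.012) for p in bd[n][1]])
  a,b=bd["rackA"],bd["rackB"]
  print([tri([ray(a[0],x),ray(b[0],y)])[0] for x,y in zip(a[1],b[1])])
  for n in("blueA","blueB"):
    m,i=D[n];k=[q for q in blob(mask(i,(105,120,75),(125,255,255)),kmin=300) if q[:,0,1].mean()<300][0]
    rep(n,[plane(m,x,.132) for x in rect(k)])
    g=blob(mask(i,(0,0,55),(180,60,140)),near=(318 if n=="blueA" else 235,190),kmin=400)[0]
    print(" stand",rect(g).tolist());rep(" stand",[plane(m,x,.012) for x in rect(g)])
  m,i=D["rackA"];k=[q for q in blob(mask(i,(70,90,60),(95,255,255)),near=(270,205),kmin=100)][0];rep("green",[plane(m,x,.132) for x in rect(k)])
```

```bash
python3 m.py
```

```text
rackA [0.4857 0.222  0.06  ] yaw deg 5.9089041861196225
rackA [0.5495 0.2291 0.06  ] yaw deg 6.721788732261567
 slot [0.5176 0.2255 0.06  ] dir deg 6.376334035652194
 board [[247, 141], [410, 138]] [array([0.4118, 0.2778, 0.012 ]), array([0.6102, 0.2997, 0.012 ])]
rackB [0.4857 0.2217 0.06  ] yaw deg 5.834830286547398
rackB [0.5494 0.2291 0.06  ] yaw deg 6.556108762229048
 slot [0.5176 0.2254 0.06  ] dir deg 6.601178104834071
 board [[269, 70], [414, 67]] [array([0.4422, 0.2807, 0.012 ]), array([0.6107, 0.2988, 0.012 ])]
[array([0.4372, 0.2757, 0.0723]), array([0.6116, 0.2998, 0.0064])]
blueA [ 0.4838 -0.2638  0.132 ] yaw deg -0.8575131569722317
 stand [[286.455810546875, 143.83628845214844], [341.87615966796875, 140.14158630371094], [294.2744140625, 261.11505126953125], [349.69476318359375, 257.42034912109375]]
 stand [ 0.4842 -0.2774  0.012 ] yaw deg -0.2512054236859804
blueB [ 0.4848 -0.2641  0.132 ] yaw deg -0.477712956651764
 stand [[217.18853759765625, 144.07376098632812], [277.68853759765625, 138.57376098632812], [226.01641845703125, 241.18032836914062], [286.51641845703125, 235.68032836914062]]
 stand [ 0.4808 -0.2628  0.012 ] yaw deg -1.5978830816925675
green [0.4549 0.2144 0.132 ] yaw deg 6.096717312086169
```

Call:
shift_gripper --plan '[0,0,0,0,0,-0.056,1,0.0033,-0.042,0,0,0,0,1,0.0033,-0.0427,0.02,0,0,0,1,0,0,0.04,0,0,0,1,0,0,0.04,0,0,0,1,0,0,0.02,0,0,0,1,0,0,0,0,0,0,1,0,0,0,0,0,0,1]'

```text
time_s: 5.35
eef_pos: [0.4837, -0.2645, 0.2016]
eef_rot: [2.239, 2.203, 0.0]
ft_force: [-0.4, -0.2, 1.0]
width: 0.998
gripper_force: 0.0
```

Run:
```python
from m import *
m=env.camera_model("wrist");i=env.snapshot("wrist");s=env.read_state()
t=R.from_rotvec(s["eef_rot"]).as_matrix()
cv2.imwrite("pics/pre.png",i[:,:,::-1])
k=[q for q in blob(mask(i,(105,120,75),(125,255,255)),kmin=300)]
print(s["eef_pos"],np.degrees(np.arctan2(t[1,1],t[0,1])),len(k));r=rect(k[0]);print(r);rep("b",[plane(m,x,.132) for x in r])
```

```text
[ 0.4844 -0.2648  0.2024] -0.912151587571712 1
[[310. 169.]
 [333. 169.]
 [310. 313.]
 [333. 313.]]
b [ 0.4838 -0.2641  0.132 ] yaw deg -0.9124192127542926
```

View pics/pre.png

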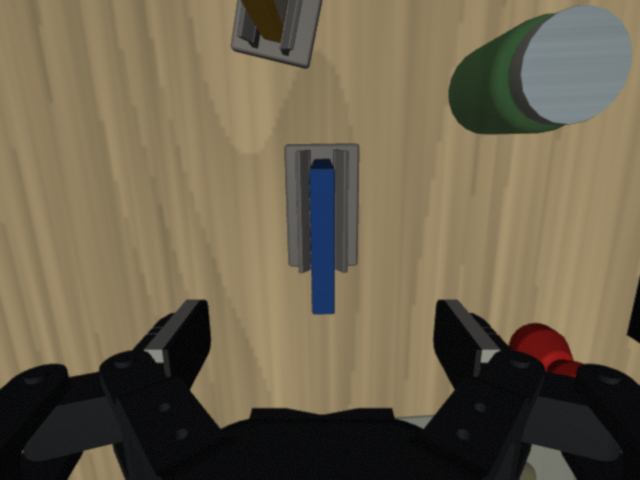

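The tile's top strip (310-333, 169-313) is centred between the fingers and aligned. I'll descend and grip.

Call:
shift_gripper --plan '[0,0,0.04,0,0,0,1,0,0,0.04,0,0,0,1,0,0,0.038,0,0,0,1,0,0,0,0,0,0,1,0,0,0,0,0,0,0.5,0,0,0,0,0,0,0.3,0,0,0,0,0,0,0,0,0,0,0,0,0,0,0,0,0,0,0,0,0,0,0,0,0,0,0,0]' --force 50

```text
time_s: 6.4
eef_pos: [0.4847, -0.2649, 0.0842]
eef_rot: [2.238, 2.202, 0.001]
ft_force: [-1.2, 0.4, 7.9]
width: 0.178
gripper_force: 50.3
```

Call:
shift_gripper --plan '[0,0,0,0,0,0,0,0,0,0,0,0,0,0,0,0,0,0,0,0,0]'

```text
time_s: 6.7
eef_pos: [0.4846, -0.2649, 0.0841]
eef_rot: [2.238, 2.202, 0.001]
ft_force: [-0.8, 0.9, 7.7]
width: 0.177
gripper_force: 50.4
```

Call:
shift_gripper --plan '[0,0,-0.02,0,0,0,0,0,0,-0.03,0,0,0,0,0,0,-0.04,0,0,0,0,0,0,-0.04,0,0,0,0,0,0,-0.04,0,0,0,0,0,0,0,0,0,0,0,0,0,0,0,0,0,0]'

```text
time_s: 7.4
eef_pos: [0.4839, -0.2644, 0.2534]
eef_rot: [2.238, 2.203, 0.001]
ft_force: [-0.5, 0.0, -3.3]
width: 0.175
gripper_force: 49.2
```

Run:
```python
from h import *
i=env.snapshot("wrist");cv2.imwrite("pics/held_side.png",np.hstack([env.snapshot("side")[80:380,180:580],i[90:390,120:520]])[:,:,::-1])
```

```text
(no output)
```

View pics/held_side.png

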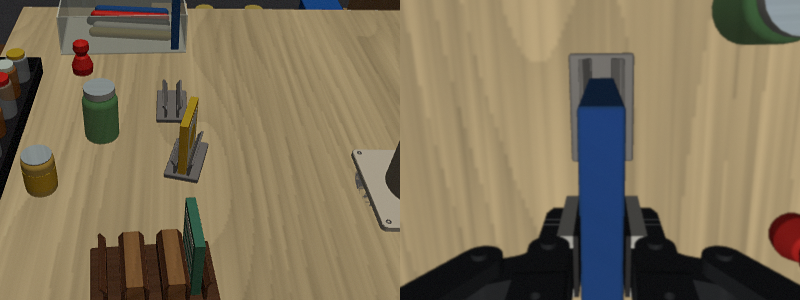

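The side view shows the tile lifted clear and the stand empty, with amber and green still standing. In the wrist crop the tile is held square, its +y top corner row at about 198 in the full image.

Call:
shift_gripper --plan '[0,0,0,0,0,-0.063,0,0,0,0,0,0,-0.063,0,0.02,0.0037,0,0,0,0,0,0.035,0.0062,0,0,0,0,0,0.04,0.0072,0,0,0,0,0,0.04,0.0072,0,0,0,0,0,0.04,0.0072,0,0,0,0,0,0.04,0.0072,0,0,0,0,0,0.04,0.0072,0,0,0,0,0]' --lines "1,3"

```text
time_s: 8.4
eef_pos: [0.5001, -0.0043, 0.2508]
eef_rot: [-2.094, -2.338, 0.004]
```

Call:
shift_gripper --plan '[0.04,0.0072,0,0,0,0,0,0.04,0.0072,0,0,0,0,0,0.04,0.0072,0,0,0,0,0,0.04,0.0072,0,0,0,0,0,0.035,0.006,0,0,0,0,0,0.0335,0.0058,0,0,0,0,0,0,0,0,0,0,0,0,0,0,0,0,0,0,0,0,0,0,0,0,0,0]'

```text
time_s: 9.3
eef_pos: [0.516, 0.2246, 0.2515]
eef_rot: [-2.096, -2.339, 0.004]
ft_force: [0.4, -0.5, -1.3]
width: 0.18
gripper_force: 49.2
```

Run:
```python
from m import *
m=env.camera_model("wrist");i=env.snapshot("wrist");s=env.read_state()
t=R.from_rotvec(s["eef_rot"]).as_matrix();p=s["eef_pos"]
print(p,np.degrees(np.arctan2(t[1,1],t[0,1])))
d=np.array([.5176,.2255,p[2]])-p;print("tcp->slot in tool",t.T@d)
b=mask(i,(105,120,75),(125,255,255));k=blob(b,kmin=300)[0].reshape(-1,2)
top=k[:,1].min();print("top row",top)
for v in(top+3,top+20,top+50,top+90):
    u=k[abs(k[:,1]-v)<2][:,0];e=[plane(m,(x,v),p[2]+.0479) for x in(u.min(),u.max()+1)]
    print(v,u.min(),u.max(),"tool frame",[ (t.T@(q-p)) for q in e])
cv2.imwrite("pics/over.png",np.hstack([env.snapshot("side")[150:450,180:480],i[:,120:520][100:400]])[:,:,::-1])
```

```text
[0.5162 0.2245 0.2519] 6.2478360661409
tcp->slot in tool [ 0.0009  0.0015 -0.    ]
top row 196
199 298 344 tool frame [array([ 0.0493, -0.0075, -0.0479]), array([ 0.0493,  0.0075, -0.048 ])]
216 298 344 tool frame [array([ 0.0438, -0.0076, -0.0479]), array([ 0.0438,  0.0076, -0.0479])]
246 299 344 tool frame [array([ 0.0338, -0.0074, -0.0479]), array([ 0.0338,  0.0077, -0.0479])]
286 299 343 tool frame [array([ 0.0196, -0.0076, -0.0479]), array([ 0.0197,  0.0077, -0.0479])]
```

View pics/over.png

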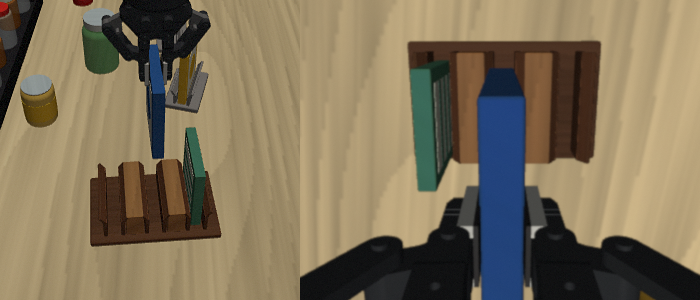

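The tile hangs over the middle slot, square to the rack and centred along it: the top end measures 50 mm ahead of the tool, and the tile lies between the bars. I'll correct by 1 mm and 1.5 mm, then lower to the lips and check.

Call:
shift_gripper --plan '[0.0009,0.0015,0.02,0,0,0,0,0,0,0.03,0,0,0,0,0,0,0.03,0,0,0,0,0,0,0.02,0,0,0,0,0,0,0.01,0,0,0,0,0,0,0,0,0,0,0,0,0,0,0,0,0,0]'

```text
time_s: 10.1
eef_pos: [0.5189, 0.2266, 0.1437]
eef_rot: [2.096, 2.339, 0.002]
ft_force: [0.5, 0.6, -2.4]
width: 0.178
gripper_force: 49.2
```

Run:
```python
from m import *
s=env.read_state();t=R.from_rotvec(s["eef_rot"]).as_matrix();p=s["eef_pos"]
print(p,np.degrees(np.arctan2(t[1,1],t[0,1])),t[:,2],"tool d",t.T@(np.array([.5176,.2255,p[2]])-p))
a=env.snapshot("side")[240:400,250:410];b=env.snapshot("scene")[120:280,310:470]
cv2.imwrite("pics/low.png",cv2.resize(np.hstack([a,b])[:,:,::-1],None,fx=2.5,fy=2.5,interpolation=cv2.INTER_CUBIC))
```

```text
[0.5189 0.2266 0.1437] 6.2679698969433 [ 0.0011  0.0004 -1.    ] tool d [-0.0009 -0.0014 -0.    ]
```

View pics/low.png

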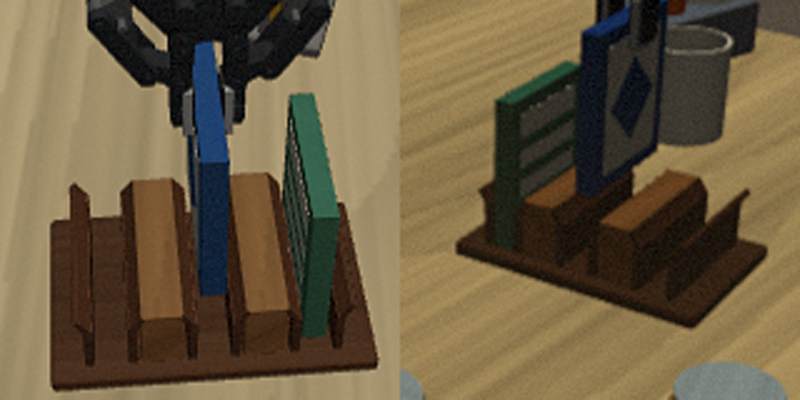

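The side crop shows the tile's lower edge just above the gap between the bars. The scene crop shows it upright between them. I'll lower it slowly.

Call:
shift_gripper --plan '[-0.0009,-0.0012,0.01,0,0,0,0,0,0,0.012,0,0,0,0,0,0,0.012,0,0,0,0,0,0,0.01,0,0,0,0,0,0,0.006,0,0,0,0,0,0,0,0,0,0,0,0,0,0,0,0,0,0]'

```text
time_s: 10.9
eef_pos: [0.5172, 0.2258, 0.0927]
eef_rot: [-2.096, -2.34, 0.0]
ft_force: [-0.0, 0.8, -1.6]
width: 0.178
gripper_force: 49.2
```

Free so far, with about 8 mm to go.

Call:
shift_gripper --plan '[0,0,0.003,0,0,0,0,0,0,0.002,0,0,0,0,0,0,0.0015,0,0,0,0,0,0,0,0,0,0,0,0,0,0,0,0,0,0]'

```text
time_s: 11.4
eef_pos: [0.5171, 0.2257, 0.0864]
eef_rot: [2.096, 2.34, 0.0]
ft_force: [0.3, 0.1, -2.4]
width: 0.179
gripper_force: 49.2
```

Call:
shift_gripper --plan '[0,0,0.001,0,0,0,0,0,0,0,0,0,0,0,0,0,0,0,0,0,0]'

```text
time_s: 11.7
eef_pos: [0.5171, 0.2257, 0.0853]
eef_rot: [-2.096, -2.34, -0.0]
ft_force: [-0.2, -0.5, -2.6]
width: 0.179
gripper_force: 49.2
```

Call:
shift_gripper --plan '[0,0,0.001,0,0,0,0,0,0,0,0,0,0,0,0,0,0,0,0,0,0]' --only "pos|ft"

```text
eef_pos: [0.5171, 0.2257, 0.0843]
ft_force: [-0.2, 0.7, -2.3]
```

Call:
shift_gripper --plan '[0,0,0.0007,0,0,0,0,0,0,0,0,0,0,0,0,0,0,0,0,0,0]' --only "pos|ft"

```text
eef_pos: [0.5173, 0.2258, 0.0842]
ft_force: [-1.4, -0.4, 6.3]
```

Contact came at z 0.0842, matching the pick height, so the tile is on the floor. I'll open partway to keep the fingers clear of green, then rise.

Call:
shift_gripper --plan '[0,0,0,0,0,0,0.22,0,0,0,0,0,0,0.26,0,0,0,0,0,0,0.32,0,0,0,0,0,0,0.4,0,0,0,0,0,0,0.4,0,0,0,0,0,0,0.4]'

```text
time_s: 12.9
eef_pos: [0.5171, 0.2257, 0.0836]
eef_rot: [-2.096, -2.34, 0.0]
ft_force: [0.6, -0.2, 0.7]
width: 0.402
gripper_force: 0.0
```

Call:
shift_gripper --plan '[0,0,-0.01,0,0,0,0.4,0,0,-0.02,0,0,0,0.4,0,0,-0.03,0,0,0,0.4,0,0,-0.04,0,0,0,0.4,0,0,-0.04,0,0,0,0.4,0,0,-0.04,0,0,0,0.4,0,0,-0.02,0,0,0,0.4,0,0,0,0,0,0,0.4,0,0,0,0,0,0,0.4]'

```text
time_s: 13.8
eef_pos: [0.5169, 0.2256, 0.2841]
eef_rot: [2.096, 2.34, 0.001]
ft_force: [-0.5, 0.4, -0.0]
width: 0.398
gripper_force: 0.0
```

Run:
```python
from m import *
m=env.camera_model("wrist");i=env.snapshot("wrist")
k=blob(mask(i,(105,120,60),(125,255,255)),kmin=300)
rep("blue",[plane(m,x,.132) for x in rect(k[0])])
a=env.snapshot("side")[240:400,250:410];b=env.snapshot("scene")[120:280,310:470]
cv2.imwrite("pics/done.png",cv2.resize(np.hstack([a,b])[:,:,::-1],None,fx=2.5,fy=2.5,interpolation=cv2.INTER_CUBIC))
```

```text
blue [0.5175 0.227  0.132 ] yaw deg 6.3226918655711
```

View pics/done.png

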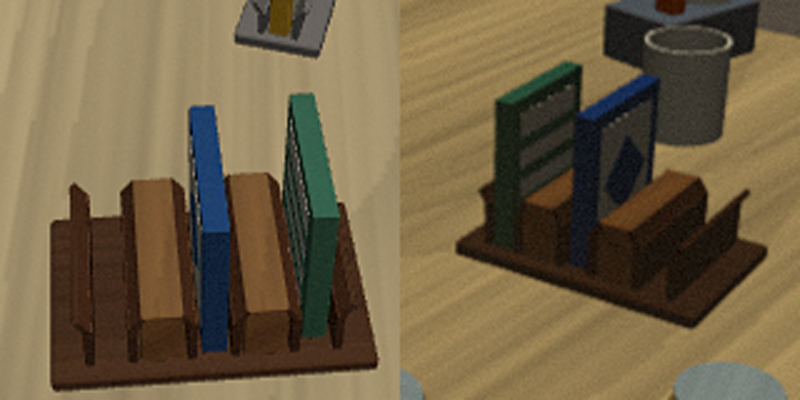

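The blue tile stands upright on the middle slot's floor, centred, with its top at (0.5175, 0.227). Green and amber are undisturbed.

```bash
python3 -c "
from station import env
print(env.close_job())"
```

```text
the job is handed in; nothing more can be done
None
```

The blue tile was set down, not dropped, and released; it stands upright on the floor of the rack's middle slot, centred to about 2 mm, with amber and green left standing, and the job was handed in at about 14 s of the 35 s limit.

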